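# Build up the model scanner's turntable: riser and model carrier

## Robot

A 6-joint arm with a two-finger parallel gripper is mounted at the origin on the work surface. World frame = base frame: x ahead of the robot, y to its left, z up, the work surface at z = 0. Lengths are in m, angles in rad, forces in N, time in s.
With the tool pointing down it reaches from about 0.425 to 0.95 m from the base axis. Payload 14.7 kg.
Tool frame: the origin (TCP) lies at the very end of the fingers, on their centre line; the grasp point (between the pads) lies 19 mm behind it (env.grip_point_offset is the distance from the TCP to the grasp point, in m); z points along the fingers, y is the direction in which the jaws open and shut (so a half turn about z gives the same grasp; the last joint's range is limited). The gripper opens to 85 mm and grips with 20 to 120 N. Pads are 22 mm wide; open, the fingers measure 114 mm over their backs; the gripper's body (76 mm by 85 mm) begins 54 mm behind the grasp point. The pads swing forward as they close: fully open they stand 13 mm farther back than shut.
Start: joints at [1.08, 0.48, 1.596, -0, 1.065, -0.047], TCP at [0.279, 0.587, 0.231] pointing down, gripper open.
Joint ranges: [-2.75, 2.75], [-0.82, 2.05], [0.23, 2.67], [-1.56, 4.7], [0.09, 2.69], [-2.92, 2.92]. Speed limits (rad/s): [1.89, 1.89, 2.39, 3.01, 3.01, 3.01].

## Interface

Orientations are given as a unit quaternion [w, x, y, z].
In Python, from cell import env gives the robot as it stands. The module is installed in compiled form; this text tells all that it offers.
- The arm moves only by the shell command python3 -m inch 'ROWS' [OPENING] [FORCE]. ROWS is a JSON object of lists of equal length, an entry for each row: "offset": the shift along the world's x, y, z in mm, a list of three; "twist": the turn about the world's z in rad. In form: {"offset": [[x, y, z], ...], "twist": [twist, ...]}. A call has 1 to 20 rows; each row is the pose to reach, as a shift and turn from the pose measured when the call began; what a row does not reach only later rows make up. A row lasts 1/8 s, in which the tool goes at most 62.5 mm and 10.7 degrees, less where a joint would pass 70% of its speed; a pose out of reach is approached as far as the arm can. A call with a gripper value outside its range is refused whole. OPENING is the finger opening in mm, from 0 to 85.4, set as the call begins (- or left out, the last holds). The fingers move at their own pace and stop on an object; FORCE is the grip in N (left out, the last holds). Time passes only in rows, so rows that repeat a pose let the fingers close. It gives the time, the measured TCP pose, the force and the opening at its end, in the units of the state.
- env.sense(): the state, without advancing time (a new reading comes with each control period).
- env.snapshot(name): name is "scene" or "top" or "wrist"; returns a dict with "color" (480x640x3 uint8, red, green, blue), "z_map" (480x640 float32, m along the optical axis (not along the pixel's ray), 0 where there is no reading), "camera_matrix" (3x3 intrinsics, pixels), "xyz" and "orientation" of the camera in the world; the wrist camera has in their place "tool_from_camera" (4x4, takes a point from camera to tool coordinates, whose origin is the TCP and whose axes are the flange's). Camera axes: x right, y down, z forward; pixel columns grow to the right and rows downward; lengths in m; the calibration is good to about 2 mm. The wrist camera is an equidistant fisheye: a pixel r from the principal point sees the ray r / f radians off the axis. A picture is of the moment at which its call begins: read the wrist's pose just before it.
- env.sign_off(): hands the job in, once; it reports no verdict.
The state is a dict: "t": time; "joints": joint angles; "qvel": joint speeds; "tau": joint torques, N m; "tcp_pos": TCP position; "eef_rot": TCP orientation; "wrist_force": force on the tool from outside, world axes, zero at the start; "moment": the same for the moment, N m; "width": finger opening in m.
Only numpy, scipy, OpenCV 4.12 (cv2) and the standard library are available. Lean on these libraries where they do the work, as an engineer would, in place of code of your own. Each camera call takes 0.05 s, during which the arm holds its last target. There are 200 camera calls.

## Task

Take the metal riser out of the wooden rack, stand it face down (flange down) on the round red pad and let go of it there; then take it again and seat it, flange down, on the brass spigot of the turntable. Finally seat the grey carrier with the blue dental model, upright, on the spigot at the top of the riser. Both must be fully home on their spigots; do not let the model strike the riser hard, and leave the other things on the bench alone.

Things in the scene. Friction and masses are not known exactly. Their poses are not given: they have to be found in the camera images.
- riser_mid (a point): Centre of the riser, a loose metal flanged hub, 65 mm long, 0.2-0.33 kg; half-way along its axis, 32.5 mm from its face. z: along the axis from flange face to spigot end (z up = face down). From the face: flange 64 mm across, 10 thick; round boss 32 across, 48 long (blue band); brass spigot 18 across, 7 high, 1.5 mm chamfer. Starts in the rack, axis level.
- riser_face (a point): Centre of the riser's face (underside of the flange), same axes as riser_mid. In it is a central blind recess 20 mm across, 8 mm deep. The centre of mass is on the axis 18 mm from the face, so when its flange rim rests on a surface and the axis leans less than about 55 deg from upright, it tips onto its face if let go.
- rack: Fixed dark wooden rack, base 100 x 106 mm, 6 thick; origin at bench level. The riser lies along the rack's y, face towards -y, axis 42 mm above the bench; face at y = -35 mm (+-1), boss from -25 to +23, spigot end at +30. A V saddle holds the boss from y = -24 to -10 mm; beyond -10 the boss is free at both sides and can be gripped from straight above.
- end_board (a point): Middle of the top edge, inner side, of the rack's fixed upright end board: 100 mm wide, 82 mm high, 6 thick, 11 mm beyond the riser's spigot end. It leaves no room for a hand that leans over the boss end. Same axes as the rack.
- pad_top (a point): Centre of the top of a fixed round red rubber pad, 150 mm across, its top 3 mm above the bench; z up. The riser is stood here once, face down, and let go.
- seat (a point): Centre of the turntable's upper face, at the foot of its spigot; z up. Fixed: white round base 120 mm across, dark platter 110 mm across whose top (this point) is 38 mm above the bench, brass spigot in the middle 18 mm across, 7 high, 1.5 mm chamfer. Seated, the riser's face lies flat on the platter, its recess over the spigot.
- carrier_mid (a point): Centre of the loose carrier, 52 mm high, 0.13-0.23 kg: half-way up, 26 mm above its face. z up as it starts, standing face down on the bench. Grey flange 64 mm across, 12 thick; on it a blue dental model, a D-shaped block from 12 to 44 mm above the face, 46 mm wide in y with flat sides (x from -22 to +6 mm), rounded at +x, teeth above. Grip the flat sides above the flange.
- carrier_face (a point): Centre of the carrier's face (underside of its flange), same axes as carrier_mid. In it is a central blind recess 20 mm across, 9 mm deep. Seated on the riser, this face lies flat on the end of the boss, 58 mm above the riser's face, the recess over the riser's spigot.
- jar_mid (a point): Middle of a loose jar with green cap, 48 mm across, 45 mm high: leave it alone.
- spare_mid (a point): Middle of a loose reddish-brown dental model, about 51 x 46 x 28 mm: leave it alone.
- pliers_mid (a point): Middle of loose pliers lying on the bench, about 155 x 56 x 13 mm, long along x: leave them alone.
- tray_mid (a point): Middle of a loose small green tray, 60 x 50 x 16 mm: leave it alone.

How it is judged:
On the way, in this order (a step that is already met when the one before it is completed fails the run):
1. the riser stands face down on the red pad, let go (horizontal distance between riser_mid and pad_top below 0.075 m and angle between riser_mid's own z axis and vertical below 0.1 rad and z of riser_mid in the frame of pad_top between 0.0285 and 0.0365 m and contact force between riser and the fingers below 0.1 N), for 0.2 s.
2. the riser is seated face down on the turntable's spigot, fully home (horizontal distance between riser_mid and seat below 0.003 m and angle between riser_mid's own z axis and vertical below 0.05 rad and z of riser_mid in the frame of seat between 0.0295 and 0.0355 m), for 0.2 s.
3. the carrier is seated on the riser's spigot, fully home (all of step 2 and horizontal distance between carrier_mid and riser_mid below 0.003 m and angle between carrier_mid's own z axis and vertical below 0.05 rad and z of carrier_mid in the frame of riser_mid between 0.0485 and 0.0545 m), for 0.2 s.
At the end, for the whole second after the job is handed in: The riser stands flange down on the turntable, within 3 mm of centred and 3 mm of its seated height and 0.05 rad of upright; the carrier stands likewise on the riser; both are released and at rest (all of step 3 and linear speed of each of riser, carrier below 0.02 m/s and contact force between each of riser, carrier and the fingers below 0.1 N); the robot touches nothing.
It fails at once if a bystander (jar, spare model, pliers, tray) is moved more than 25 mm (distance of any of jar_mid, spare_mid, pliers_mid, tray_mid from where it was at the start of the episode above 0.025 m).
It fails at once if the model carrier strikes or is pressed on the riser with more than 120 N (contact force between carrier and riser above 120 N).
It also fails if it takes over 64 s, if anything falls off the work surface, if the arm or the gripper's body presses on something with over 40 N, if the wrist force passes 120 N, or if a joint passes its speed limit or range.

## Working session

There is one attempt and no reset: what is moved stays moved. The work goes in short steps, Python scripts to look and compute and a shell command to move; the robot and the scene stay as the last step left them, time stands still between calls to the robot, and variables do not carry over. Pictures are saved under pics/ and viewed, about 8 in all and at most 12, crops included, and the job is handed in when it is done.

```bash
mkdir -p pics; cat > h.py <<'E'
import numpy as np, cv2
from cell import env
from scipy.spatial.transform import Rotation as R
def rot(q): return R.from_quat([q[1],q[2],q[3],q[0]]).as_matrix()
def snap(name):
    st=env.sense(); s=env.snapshot(name); K=np.array(s['camera_matrix']); z=s['z_map']
    v,u=np.mgrid[:480,:640]; x=(u-K[0,2])/K[0,0]; y=(v-K[1,2])/K[1,1]
    if name=='wrist':
        th=np.hypot(x,y); k=np.where(th>1e-9,np.tan(np.minimum(th,1.5))/np.maximum(th,1e-9),1); x=x*k;y=y*k
        T=np.array(s['tool_from_camera']); P=np.stack([x*z,y*z,z],-1)@T[:3,:3].T+T[:3,3]
        P=P@rot(st['eef_rot']).T+st['tcp_pos']
    else:
        P=np.stack([x*z,y*z,z],-1)@rot(s['orientation']).T+np.array(s['xyz'])
    P[z==0]=np.nan
    return s,P
def save(s,f,crop=None,sc=1):
    im=s['color'][:,:,::-1]
    if crop: a,b,c,d=crop; im=im[b:d,a:c]
    cv2.imwrite(f,cv2.resize(im,None,fx=sc,fy=sc))
E
python3 - <<'E'
from h import *
st=env.sense(); print({k:np.round(v,4) for k,v in st.items()}, env.grip_point_offset)
for n in ('top','scene'):
    s,P=snap(n); save(s,f'pics/{n}1.png'); np.savez(f'{n}1.npz',P=P,c=s['color']); print(n,s['xyz'],s['camera_matrix'])
E
```

```text
{'t': np.float64(0.0), 'joints': array([ 1.0804,  0.4808,  1.5969,  0.    ,  1.0651, -0.0466]), 'qvel': array([ 0.0005,  0.0006,  0.0002, -0.0008,  0.0014,  0.0014]), 'tau': array([-1.30000e-03, -9.50629e+01, -4.30176e+01,  0.00000e+00,
        1.19000e-02,  0.00000e+00]), 'tcp_pos': array([0.2789, 0.5867, 0.2307]), 'eef_rot': array([-2.000e-04,  2.201e-01,  9.755e-01, -6.000e-04]), 'wrist_force': array([ 0.1935, -0.7115,  0.4503]), 'moment': array([ 0.0182, -0.0127,  0.004 ]), 'width': np.float64(0.0853)} 0.0187
top [0.42814853 0.02488197 1.04945575] [[486.886124     0.         318.59955097]
 [  0.         486.886124   243.35099619]
 [  0.           0.           1.        ]]
scene [ 1.46873638 -0.22601836  0.85880273] [[556.80407558   0.         313.90007936]
 [  0.         556.80407558 242.32350679]
 [  0.           0.           1.        ]]
```

View pics/top1.png

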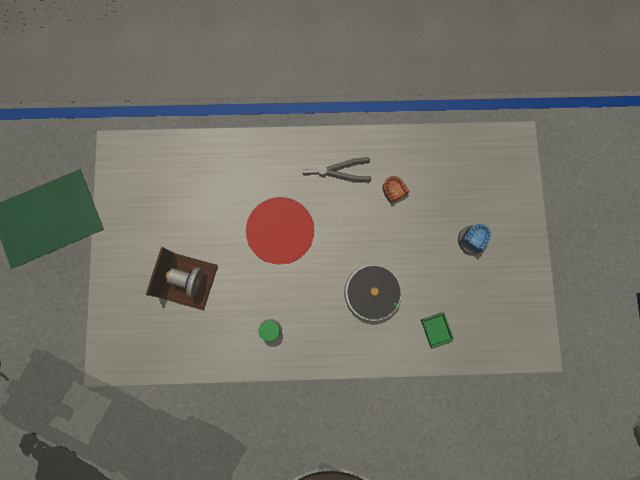

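View pics/scene1.png

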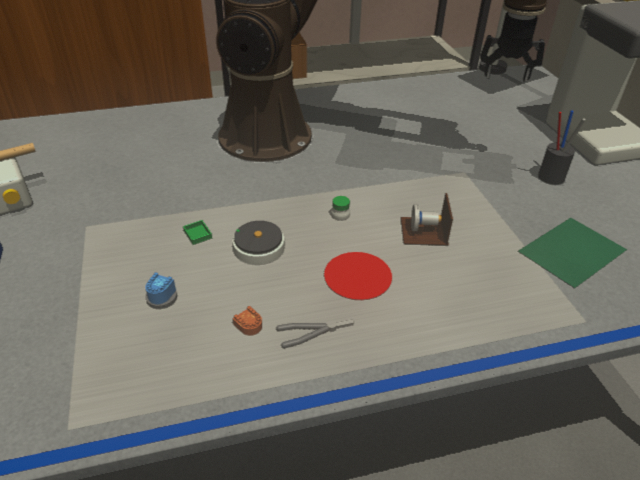

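```bash
cat > m1.py <<'E'
from h import *
d=np.load('top1.npz'); P=d['P']; c=d['c'].astype(int); hsv=cv2.cvtColor(d['c'],cv2.COLOR_RGB2HSV).astype(int)
H,S,V=hsv[...,0],hsv[...,1],hsv[...,2]
v,u=np.mgrid[:480,:640]
def box(a,b,e,f): return (u>=a)&(u<=e)&(v>=b)&(v<=f)
def circ(m,n,z=None):
    q=P[m]; (x,y),r=cv2.minEnclosingCircle(q[:,:2].astype(np.float32)); print(n,'mean',q.mean(0).round(4),'circ',round(x,4),round(y,4),round(r,4),'n',m.sum(),'zmed',np.median(q[:,2]).round(4))
circ(((H<8)|(H>172))&(S>150)&box(235,190,325,270),'pad')
circ((P[...,2]>.03)&(P[...,2]<.041)&(V<110)&box(335,255,410,330),'platter')
circ((S>100)&(H>8)&(H<30)&(P[...,2]>.035)&box(360,280,388,305),'spigot')
m=box(140,240,225,315)&(P[...,2]>.012)
# rack base orientation: brown
for nm,mm in (('base',box(140,240,225,315)&(H<15)&(S>90)&(P[...,2]<.012)&(P[...,2]>.003)),('board',box(140,240,225,315)&(P[...,2]>.072)&(P[...,2]<.1)),('all',box(140,240,225,315)&(P[...,2]>.004))):
    q=P[mm]; r=cv2.minAreaRect((q[:,:2]*1000).astype(np.float32)); print(nm,r,mm.sum(),np.median(q[:,2]).round(4))
mm=m&(S<80)&(P[...,2]>.045)&(P[...,2]<.08); q=P[mm]; r=cv2.minAreaRect((q[:,:2]*1000).astype(np.float32)); print('riser',r,mm.sum(),q[:,2].max())
mm=m&(P[...,2]>.052)&(P[...,2]<.068); q=P[mm];print('boss',cv2.minAreaRect((q[:,:2]*1000).astype(np.float32)))
print(cv2.fitLine((q[:,:2]*1000).astype(np.float32),cv2.DIST_HUBER,0,.01,.01).ravel())
mm=box(450,215,500,260)&(H>95)&(H<125)&(S>80); q=P[mm]; print('carrier blue',cv2.minAreaRect((q[:,:2]*1000).astype(np.float32)),q.mean(0),q[:,2].max())
circ(box(450,215,500,260)&(P[...,2]>.006)&(P[...,2]<.016),'cflange')
E
python3 m1.py
python3 - <<'E'
import cv2,numpy as np
im=cv2.imread('pics/top1.png'); a=cv2.resize(im[240:315,140:225],None,fx=4.7,fy=4.7); b=cv2.resize(im[205:270,440:510],None,fx=5.4,fy=5.4)
h=min(a.shape[0],b.shape[0]); cv2.imwrite('pics/crop1.png',np.hstack([a[:h],b[:h]]))
E
```

```text
pad mean [nan nan nan] circ 0.6399 0.0897 0.0749 n 3476 zmed nan
platter mean [ 0.4968 -0.106   0.0377] circ 0.4965 -0.107 0.0557 n 2004 zmed 0.0377
spigot mean [ 0.4975 -0.1066  0.0442] circ 0.498 -0.1066 0.0094 n 61 zmed 0.0444
base ((533.2607421875, 284.75), (96.02889251708984, 97.7218246459961), 73.63343811035156) 895 0.0061
board ((537.1288452148438, 298.5765380859375), (82.59851837158203, 99.13900756835938), 73.04106140136719) 261 0.0793
all ((542.0738525390625, 300.2145080566406), (181.3248291015625, 161.21449279785156), 88.61923217773438) 2657 0.0157
riser ((537.0767211914062, 298.4354553222656), (82.89881896972656, 99.15641021728516), 73.04106140136719) 805 0.0798731591550379
boss ((536.041748046875, 295.94354248046875), (77.73947143554688, 97.79943084716797), 72.55231475830078)
[2.8129524e-01 9.5962125e-01 5.3624939e+02 2.9535208e+02]
carrier blue ((611.3015747070312, -333.37506103515625), (45.58098602294922, 50.357017517089844), 56.67628860473633) [nan nan nan] nan
cflange mean [ 0.6018 -0.3168  0.0114] circ 0.6109 -0.3236 0.042 n 183 zmed 0.0116
```

View pics/crop1.png

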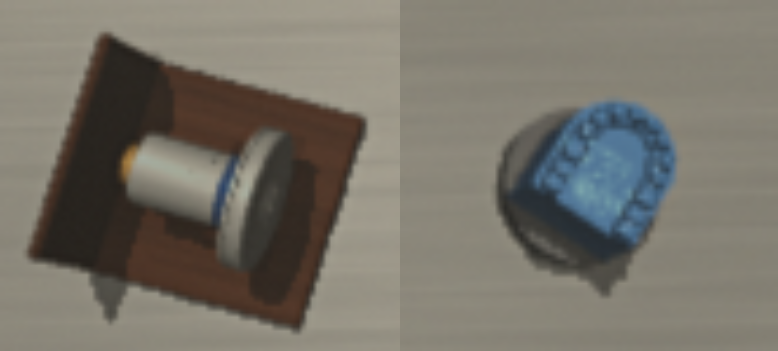

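```bash
python3 -m inch '{"offset":[[30,-35,5],[60,-70,10],[90,-105,15],[120,-140,20],[150,-175,20],[180,-210,20],[210,-245,20],[240,-275,20],[255,-290,20],[258,-297,20],[258,-297,20]],"twist":[-0.15,-0.3,-0.45,-0.6,-0.75,-0.9,-1.05,-1.2,-1.35,-1.424,-1.424]}' 85
python3 - <<'E'
from h import *
s,P=snap('wrist'); save(s,'pics/w1.png'); np.savez('w1.npz',P=P,c=s['color']); print(env.sense()['tcp_pos'],R.from_matrix(rot(env.sense()['eef_rot'])).as_euler('ZYX'),s['tool_from_camera'],s['camera_matrix'])
E
```

```text
t: 1.48
tcp_pos: [0.537, 0.2891, 0.2504]
eef_rot: [-0.0, 0.804, 0.594, -0.001]
wrist_force: [-0.6, 0.6, -0.0]
width: 0.085
[0.53672779 0.28959763 0.25046349] [ 1.27506578e+00  2.57578313e-04 -3.14000850e+00] [[-1.21093907e-03 -9.65923385e-01 -2.58825325e-01  6.57444689e-02]
 [ 9.99999185e-01 -1.06466742e-03 -7.05305478e-04  2.14515477e-05]
 [ 4.05708163e-04 -2.58825968e-01  9.65923886e-01 -1.42321680e-01]
 [ 0.00000000e+00  0.00000000e+00  0.00000000e+00  1.00000000e+00]] [[371.64829954   0.         320.33345539]
 [  0.         371.64829954 243.2378222 ]
 [  0.           0.           1.        ]]
```

View pics/w1.png

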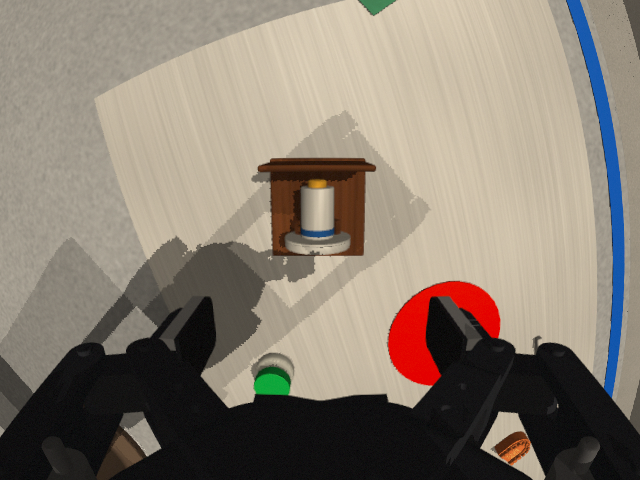

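```bash
cat > m2.py <<'E'
from h import *
d=np.load('w1.npz'); P=d['P']; hsv=cv2.cvtColor(d['c'],cv2.COLOR_RGB2HSV).astype(int)
H,S,V=hsv[...,0],hsv[...,1],hsv[...,2]
v,u=np.mgrid[:480,:640]
def box(a,b,e,f): return (u>=a)&(u<=e)&(v>=b)&(v<=f)
b=box(296,188,340,228)&(S<70)&(P[...,2]>.035)&(P[...,2]<.07); q=P[b]*1000
from scipy.optimize import least_squares
# cylinder, level axis: y = angle a, offset o, height h, r=16
def f(p): 
    n=np.array([-np.sin(p[0]),np.cos(p[0])]); return np.hypot(q[:,:2]@n-p[1],q[:,2]-p[2])-16
r=least_squares(f,[1.275,np.median(q[:,:2]@[-np.sin(1.275),np.cos(1.275)]),42],loss='soft_l1'); print(r.x,np.abs(r.fun).mean(),b.sum())
a=r.x[0]; t=np.array([np.cos(a),np.sin(a)])
al=P[...,:2]@t*1000
fl=box(280,228,356,256)&(S<70)&(P[...,2]>.05); print('flange z>50 along',np.percentile(al[fl],[1,5,50,95,99]),'zmax',np.nanmax(P[fl][:,2]))
sp=box(305,178,330,188)&(S>100)&(P[...,2]>.03); print('spigot along',np.percentile(al[sp],[1,5,50,95,99]))
print('boss along',np.percentile(al[b],[1,99]))
bd=box(258,150,376,175)&(P[...,2]>.078); print('board',np.percentile(al[bd],[2,98]),np.nanmax(P[bd][:,2]))
n=np.array([-np.sin(a),np.cos(a)])
for s0 in (np.percentile(al[sp],97)-30+8,np.percentile(al[fl],3)+43): print('grip pt',t*s0+n*r.x[1])
print('axis deg',np.degrees(a))
E
python3 m2.py
```

```text
[   1.27568722 -426.01122448   41.42113734] 0.5304451140836259 1337
flange z>50 along [402.53173155 403.52308466 410.66529292 421.42834408 422.82123648] zmax 0.07487861196522286
spigot along [459.65829378 460.26084591 463.78190886 466.92519606 467.00376767]
boss along [422.2744029  459.51910466]
board [477.55105657 483.56980786] 0.08348837357625971
grip pt [537.01010947 301.82533765]
grip pt [537.29474662 302.76168903]
axis deg 73.09149378325984
```

```bash
python3 -m inch '{"offset":[[0.4,12.5,-40],[0.4,12.5,-90],[0.4,12.5,-140],[0.4,12.5,-180],[0.4,12.5,-205],[0.4,12.5,-220],[0.4,12.5,-229],[0.4,12.5,-229]],"twist":[0,0,0,0,0,0,0,0]}' 85
python3 -m inch '{"offset":[[0,0,0],[0,0,0],[0,0,0],[0,0,0],[0,0,0],[0,0,0]],"twist":[0,0,0,0,0,0]}' 20 40
```

```text
t: 2.52
tcp_pos: [0.5371, 0.3023, 0.0216]
eef_rot: [-0.001, 0.803, 0.595, -0.001]
wrist_force: [-0.4, -0.4, -1.0]
width: 0.0851
t: 3.28
tcp_pos: [0.5374, 0.3025, 0.0219]
eef_rot: [-0.001, 0.803, 0.595, -0.0]
wrist_force: [-0.2, 2.1, 5.5]
width: 0.0308
```

```bash
python3 -m inch '{"offset":[[0,0,15],[0,0,45],[0,0,80],[0,0,105],[25,-28,105],[60,-67,105],[95,-106,105],[115,-130,105],[124.5,-140.5,105],[124.5,-140.5,105]],"twist":[0,0,0,0,0,0,0,0,0,0]}'
python3 - <<'E'
from h import *
s,P=snap('scene'); save(s,'pics/s2.png',(280,150,480,300),4); np.savez('s2.npz',P=P,c=s['color']);
st=env.sense(); print(st['tcp_pos'],st['wrist_force'],st['width'])
E
```

```text
t: 4.53
tcp_pos: [0.6619, 0.1617, 0.127]
eef_rot: [-0.001, 0.804, 0.595, -0.0]
wrist_force: [0.1, -0.3, -2.8]
width: 0.0307
[0.66128958 0.16238602 0.1269344 ] [ 0.56101927 -0.45791153 -2.3988448 ] 0.031002195944730783
```

View pics/s2.png

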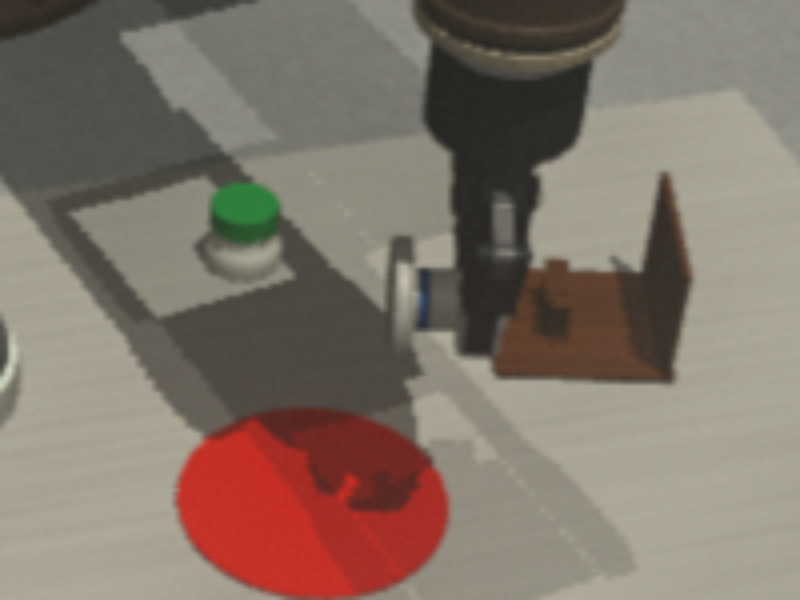

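```bash
python3 -m inch '{"offset":[[-15,35,3],[-35,80,3],[-55,126,3],[-75,172,3],[-90,206,3],[-98.2,225.2,0],[-98.2,225.2,-15],[-98.2,225.2,-30],[-98.2,225.2,-38],[-98.2,225.2,-38]],"twist":[0,0,0,0,0,0,0,0,0,0]}' - 30
```

```text
t: 5.82
tcp_pos: [0.563, 0.3865, 0.0878]
eef_rot: [-0.001, 0.804, 0.595, -0.001]
wrist_force: [-0.2, 0.0, -1.9]
width: 0.0306
```

```bash
python3 -m inch '{"offset":[[-1,-3.3,0],[-2,-6.6,0],[-3.1,-10.2,5.2],[-4.4,-14.4,10],[-5.8,-19.2,14.3],[-7.5,-24.6,17.8],[-7.5,-24.6,17.8]],"twist":[0,0,0,0,0,0,0]}' - 25
python3 - <<'E'
from h import *
s,P=snap('scene'); save(s,'pics/s3.png',(380,130,500,250),5); np.savez('s3.npz',P=P,c=s['color']);
st=env.sense(); print(st['tcp_pos'],st['wrist_force'],st['width'])
E
```

```text
t: 6.7
tcp_pos: [0.5562, 0.3622, 0.1067]
eef_rot: [-0.001, 0.804, 0.595, -0.0]
wrist_force: [1.7, 5.1, 0.3]
width: 0.0305
[0.55624865 0.36236834 0.10659083] [1.14709914 4.10005342 1.89066546] 0.030778288379315764
```

View pics/s3.png

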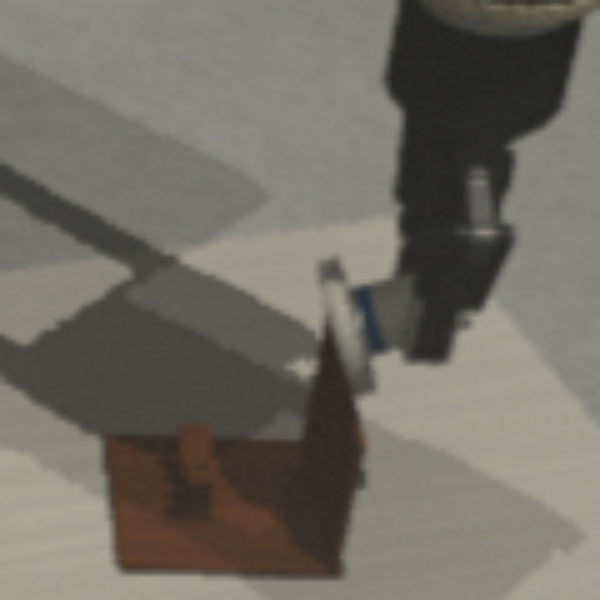

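```bash
python3 -m inch '{"offset":[[-1.7,-5.6,2.8],[-3.5,-11.7,4.8],[-5.4,-17.8,5.9],[-7.3,-24.1,6.2],[-9.2,-30.4,5.7],[-11.1,-36.5,4.3],[-12.8,-42.1,2.2],[-13.7,-45.1,0.7],[-13.7,-45.1,0.7]],"twist":[0,0,0,0,0,0,0,0,0]}' 
python3 - <<'E'
from h import *
s,P=snap('scene'); save(s,'pics/s4.png',(380,130,500,250),5); np.savez('s4.npz',P=P,c=s['color']);
st=env.sense(); print(st['tcp_pos'],st['wrist_force'],st['width'])
E
```

```text
t: 7.88
tcp_pos: [0.5437, 0.3179, 0.1087]
eef_rot: [-0.001, 0.804, 0.595, 0.001]
wrist_force: [0.8, 3.2, 9.7]
width: 0.0304
[0.54370375 0.31790045 0.10866271] [1.22416595 2.48187423 9.79083727] 0.030815506678489316
```

View pics/s4.png

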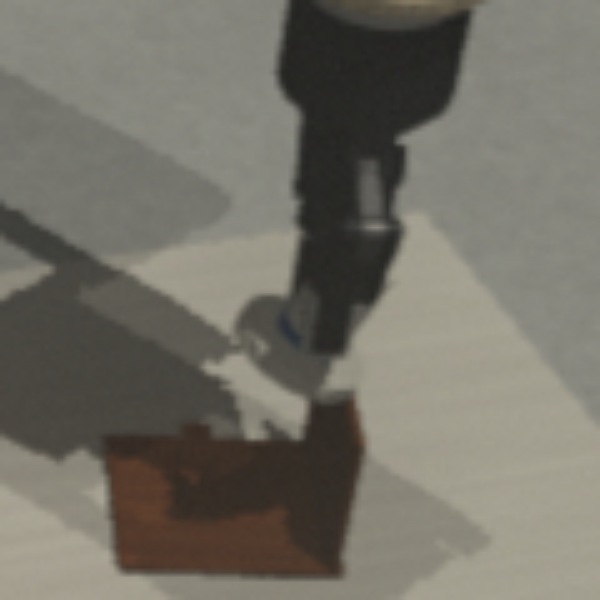

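```bash
python3 -m inch '{"offset":[[0,0,20],[0,-5,40],[20,-35,45],[45,-82,45],[70,-130,45],[92,-174,45],[104,-196,40],[106,-200,20],[106,-200,0],[106,-200,0]],"twist":[0,0,0,0,0,0,0,0,0,0]}' - 35
python3 - <<'E'
from h import *
s,P=snap('scene'); np.savez('s5.npz',P=P,c=s['color']); save(s,'pics/s5.png',(310,170,430,290),5)
st=env.sense(); p=st['tcp_pos']; print(p,st['wrist_force'],st['width'])
t=np.array([.2908,.9568]); n=np.array([-.9568,.2908])
a=(P[...,:2]-p[:2])@t*1000; b=(P[...,:2]-p[:2])@n*1000; z=(P[...,2]-p[2])*1000
m=(np.abs(b)<45)&(a>-80)&(a<45)&(z>-60)&(z<70)
hs=cv2.cvtColor(s['color'],cv2.COLOR_RGB2HSV).astype(int)
for lo in range(-60,70,10):
    k=m&(z>=lo)&(z<lo+10)
    if k.sum()>3: print(lo,k.sum(),'a',np.percentile(a[k],[2,98]).round(),'b',np.percentile(b[k],[2,98]).round())
k=m&(hs[...,0]>100)&(hs[...,0]<130)&(hs[...,1]>90); print('blue',k.sum(),a[k].mean(),b[k].mean(),z[k].mean())
E
```

```text
t: 9.18
tcp_pos: [0.6475, 0.1188, 0.1061]
eef_rot: [-0.002, 0.804, 0.595, -0.001]
wrist_force: [0.3, 0.7, -1.3]
width: 0.0309
[0.64838752 0.11894055 0.10738619] [ 0.45535869  0.50115827 -2.32284772] 0.03087636150140533
-30 4 a [ 8. 20.] b [-23. -11.]
-20 100 a [-8. 23.] b [-31.  15.]
-10 146 a [-37.   4.] b [-32.  27.]
0 151 a [-35.   9.] b [-26.  23.]
10 69 a [-13.  16.] b [-29.   3.]
20 49 a [-12.  22.] b [-31.  16.]
30 31 a [-3. 26.] b [-31.   5.]
40 24 a [-14.  23.] b [-45.  19.]
50 21 a [-13.   6.] b [-45. -20.]
60 19 a [-18.   5.] b [-27.   5.]
blue 0 nan nan nan<stdin>:11: RuntimeWarning: Mean of empty slice.
  ret = ret.dtype.type(ret / rcount)
```

View pics/s5.png

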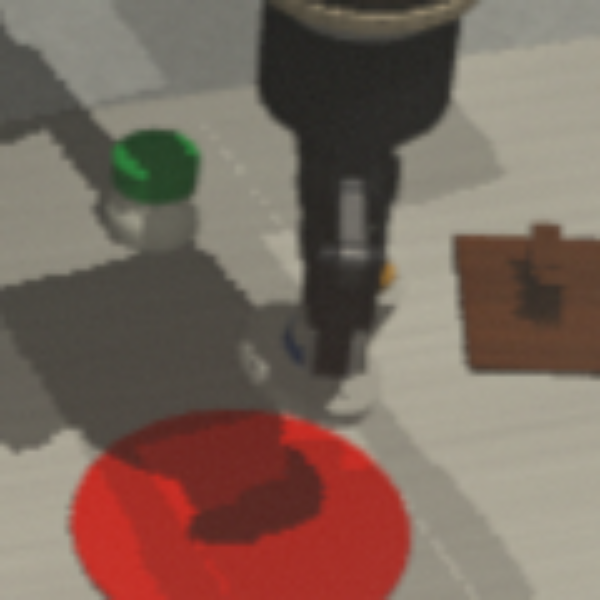

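```bash
python3 -m inch '{"offset":[[0,0,-25],[0,0,-55],[0,0,-72],[0,0,-77],[0,0,-80],[-1,-3,-82],[-2,-6,-84],[-3,-9,-86],[-3,-9,-86]],"twist":[0,0,0,0,0,0,0,0,0]}' - 30
```

```text
t: 10.35
tcp_pos: [0.6477, 0.1105, 0.0241]
eef_rot: [-0.0, 0.804, 0.595, 0.002]
wrist_force: [-0.2, 1.2, 14.3]
width: 0.0307
```

```bash
python3 -m inch '{"offset":[[-1,-3,-2],[-1,-3,-2],[-2,-6,-3],[-2,-6,-3]],"twist":[0,0,0,0]}' - 20
python3 -m inch '{"offset":[[0,0,0],[0,0,0],[0,0,0]],"twist":[0,0,0]}' 34
python3 -m inch '{"offset":[[0,0,1],[0,0,1],[0,0,1],[0,0,1]],"twist":[0,0,0,0]}' 85
python3 -m inch '{"offset":[[0,0,30],[0,0,75],[0,0,130],[0,0,190],[-10,-30,240],[-10,-30,240]],"twist":[0,0,0,0,0,0]}' 85
python3 - <<'E'
from h import *
s,P=snap('wrist'); save(s,'pics/w2.png'); np.savez('w2.npz',P=P,c=s['color']); print(env.sense()['tcp_pos'])
s,P=snap('top');np.savez('t2.npz',P=P,c=s['color'])
E
```

```text
t: 10.85
tcp_pos: [0.6479, 0.1052, 0.0233]
eef_rot: [0.001, 0.804, 0.595, 0.005]
wrist_force: [0.5, 3.8, 6.3]
width: 0.0311
t: 11.22
tcp_pos: [0.648, 0.1052, 0.0236]
eef_rot: [0.001, 0.804, 0.595, 0.005]
wrist_force: [0.8, -0.1, -0.4]
width: 0.0337
t: 11.72
tcp_pos: [0.648, 0.1052, 0.0245]
eef_rot: [0.001, 0.804, 0.595, 0.005]
wrist_force: [-0.6, -0.4, 0.3]
width: 0.0849
t: 12.48
tcp_pos: [0.6395, 0.0739, 0.269]
eef_rot: [0.003, 0.804, 0.595, 0.007]
wrist_force: [-1.0, -0.0, -1.0]
width: 0.0847
[0.63863722 0.07458441 0.26641992]
```

View pics/w2.png

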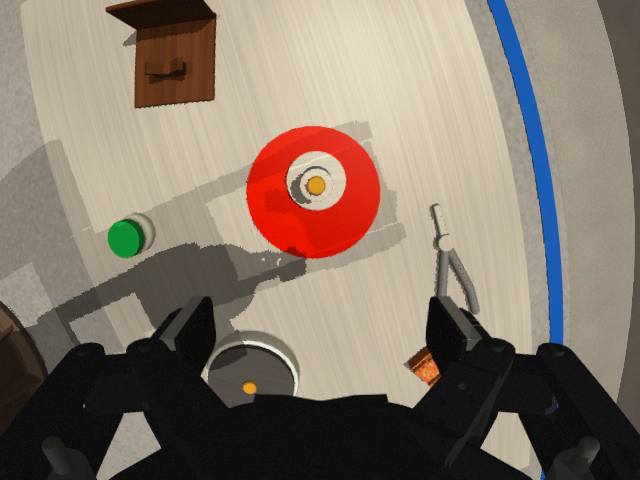

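```bash
cat > m3.py <<'E'
from h import *
import sys
v,u=np.mgrid[:480,:640]
for f in ('w2','t2'):
    d=np.load(f+'.npz'); P=d['P']; hsv=cv2.cvtColor(d['c'],cv2.COLOR_RGB2HSV).astype(int); H,S=hsv[...,0],hsv[...,1]
    br=(H>10)&(H<30)&(S>110)
    def rep(n,m):
        q=P[m]*1000
        if len(q)<5: print(f,n,'none');return
        (x,y),r=cv2.minEnclosingCircle(q[:,:2].astype(np.float32)); print(f,n,'mean',q.mean(0).round(1),'circ',round(x,1),round(y,1),round(r,1),m.sum())
    near=lambda x,y,r:(np.hypot(P[...,0]-x,P[...,1]-y)<r)
    rep('riser spig',br&near(.645,.1,.04)&(P[...,2]>.06)&(P[...,2]<.075))
    rep('riser flange',(S<110)&near(.645,.1,.045)&(P[...,2]>.009)&(P[...,2]<.018))
    rep('boss top',(S<90)&near(.645,.1,.045)&(P[...,2]>.054)&(P[...,2]<.068))
    rep('seat spig',br&near(.4975,-.1066,.02)&(P[...,2]>.041)&(P[...,2]<.05))
    rep('platter',(hsv[...,2]<110)&near(.4975,-.1066,.06)&(P[...,2]>.035)&(P[...,2]<.041))
E
python3 m3.py
```

```text
w2 riser spig mean [647.  104.1  67.3] circ 647.0 103.6 9.0 276
w2 riser flange mean [647.5 106.   12.7] circ 647.0 103.8 32.0 1783
w2 boss top mean [647.3 104.4  60.5] circ 647.2 103.8 16.1 579
w2 seat spig mean [ 496.9 -103.8   44.1] circ 496.3 -104.5 8.9 134
w2 platter mean [499.7 -90.7  37.6] circ 497.1 -102.7 54.6 3568
t2 riser spig none
t2 riser flange mean [651.8  82.2  13. ] circ 654.0 93.5 27.3 135
t2 boss top mean [648.5  95.3  60.8] circ 647.5 102.8 16.4 37
t2 seat spig mean [ 497.4 -110.7   45.2] circ 497.8 -110.2 6.5 22
t2 platter mean [ 491.2 -125.4   37.9] circ 496.7 -112.9 51.8 78
```

```bash
python3 -m inch '{"offset":[[4,14,-40],[8.4,29.1,-90],[8.4,29.1,-140],[8.4,29.1,-185],[8.4,29.1,-220],[8.4,29.1,-237],[8.4,29.1,-244.4],[8.4,29.1,-244.4]],"twist":[0,0,0,0,0,0,0,0]}' 85
python3 -m inch '{"offset":[[0,0,0],[0,0,0],[0,0,0],[0,0,0],[0,0,0],[0,0,0]],"twist":[0,0,0,0,0,0]}' 20 40
```

```text
t: 13.58
tcp_pos: [0.6465, 0.1043, 0.0204]
eef_rot: [0.001, 0.804, 0.595, 0.005]
wrist_force: [0.7, 0.1, -0.2]
width: 0.0847
t: 14.32
tcp_pos: [0.6469, 0.1043, 0.0212]
eef_rot: [0.001, 0.804, 0.595, 0.005]
wrist_force: [-0.3, -0.2, 6.0]
width: 0.0311
```

```bash
python3 -m inch '{"offset":[[0,0,15],[0,0,50],[-15,-20,100],[-40,-60,140],[-70,-110,170],[-100,-160,179],[-130,-210,179],[-152,-245,179],[-164,-262,179],[-167.3,-266.7,179],[-167.3,-266.7,179],[-167.3,-266.7,179]],"twist":[0,0,0,0,0,0,0,0,0,0,0,0]}'
cat > m4.py <<'E'
from h import *
s,P=snap('wrist'); save(s,'pics/w3.png'); st=env.sense(); print(st['tcp_pos'],st['eef_rot'],st['wrist_force'],st['width'])
c,b=st['tcp_pos'],0
hsv=cv2.cvtColor(s['color'],cv2.COLOR_RGB2HSV).astype(int); H,S=hsv[...,0],hsv[...,1]; br=(H>10)&(H<30)&(S>110)
near=lambda x,y,r:(np.hypot(P[...,0]-x,P[...,1]-y)<r)
def rep(n,m):
    q=P[m]*1000
    if len(q)<5: print(n,'none');return
    (x,y),r=cv2.minEnclosingCircle(q[:,:2].astype(np.float32)); print(n,'mean',q.mean(0).round(1),'circ',round(x,1),round(y,1),round(r,1),m.sum())
rep('seat spig',br&near(.4975,-.1066,.02)&(P[...,2]>.041)&(P[...,2]<.05))
rep('platter',(hsv[...,2]<110)&near(.4975,-.1066,.06)&(P[...,2]>.035)&(P[...,2]<.041))
rep('held spig',br&near(c[0],c[1],.025)&(P[...,2]>c[2]+.03))
m=(S<110)&near(c[0],c[1],.05)&(P[...,2]>c[2]-.03)&(P[...,2]<c[2]); rep('held flange',m)
np.savez('w3.npz',P=P,c=s['color'])
E
python3 m4.py
```

```text
t: 15.82
tcp_pos: [0.4801, -0.1618, 0.2004]
eef_rot: [0.001, 0.804, 0.595, 0.006]
wrist_force: [0.1, 0.3, -3.2]
width: 0.0313
[ 0.48004174 -0.16171354  0.20025409] [0.00113473 0.80349291 0.5952882  0.00546114] [-0.05765395 -0.58210901 -1.94447803] 0.031131175618701858
seat spig mean [ 496.7 -105.3   44.5] circ 496.9 -105.2 9.0 370
platter mean [ 496.  -113.3   37.7] circ 496.3 -105.3 54.6 9774
held spig mean [ 480.2 -160.   246. ] circ 479.6 -163.3 11.3 2493
held flange mean [ 485.2 -144.6  191.8] circ 480.4 -160.8 32.0 5927
```

View pics/w3.png

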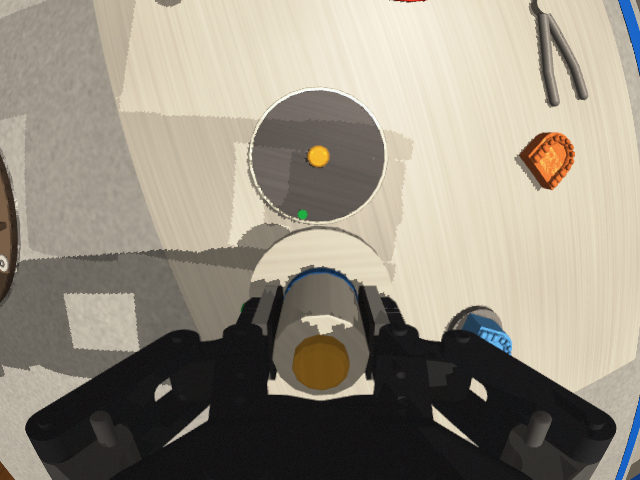

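```bash
python3 -m inch '{"offset":[[5,18,-15],[11,38,-40],[16.4,56,-75],[16.4,56,-105],[16.4,56,-122],[16.4,56,-131],[16.4,56,-133],[16.4,56,-133]],"twist":[0,0,0,0,0,0,0,0]}'
python3 -m inch '{"offset":[[0,0,-1.5],[0,0,-3],[0,0,-4.5],[0,0,-4.5]],"twist":[0,0,0,0]}'
```

```text
t: 16.88
tcp_pos: [0.4968, -0.1058, 0.0677]
eef_rot: [0.001, 0.803, 0.595, 0.006]
wrist_force: [-0.1, -0.9, -2.3]
width: 0.0313
t: 17.38
tcp_pos: [0.4968, -0.1058, 0.0632]
eef_rot: [0.001, 0.804, 0.595, 0.006]
wrist_force: [-1.0, -0.1, -2.5]
width: 0.0309
```

```bash
python3 -m inch '{"offset":[[0,0,-1],[0,0,-2],[0,0,-3],[0,0,-3]],"twist":[0,0,0,0]}'
```

```text
t: 17.88
tcp_pos: [0.4967, -0.1057, 0.0601]
eef_rot: [0.001, 0.803, 0.595, 0.006]
wrist_force: [0.3, 0.4, -2.9]
width: 0.0311
```

```bash
python3 -m inch '{"offset":[[0,0,-1.5],[0,0,-3],[0,0,-4],[0,0,-4]],"twist":[0,0,0,0]}'
```

```text
t: 18.38
tcp_pos: [0.4968, -0.1058, 0.0562]
eef_rot: [0.001, 0.804, 0.595, 0.006]
wrist_force: [-1.1, 1.1, 3.2]
width: 0.0312
```

```bash
python3 -m inch '{"offset":[[0,0,0],[0,0,0],[0,0,0],[0,0,0]],"twist":[0,0,0,0]}' 85
python3 -m inch '{"offset":[[0,0,40],[0,0,90],[-3,-10,140],[-9,-30,190],[-9,-30,200],[-9,-30,200]],"twist":[0,0,0,0,0,0]}'
cat > m5.py <<'E'
from h import *
s,P=snap('wrist'); st=env.sense(); print(st['tcp_pos'],st['eef_rot'])
hsv=cv2.cvtColor(s['color'],cv2.COLOR_RGB2HSV).astype(int); H,S=hsv[...,0],hsv[...,1]; br=(H>10)&(H<30)&(S>110)
near=lambda x,y,r:(np.hypot(P[...,0]-x,P[...,1]-y)<r)
def rep(n,m):
    q=P[m]*1000
    if len(q)<5: print(n,'none');return
    (x,y),r=cv2.minEnclosingCircle(q[:,:2].astype(np.float32)); print(n,'mean',q.mean(0).round(1),'circ',round(x,1),round(y,1),round(r,1),m.sum())
z=P[...,2]
rep('spigot',br&near(.497,-.105,.025)&(z>.095)); rep('bosstop',(S<110)&near(.497,-.105,.025)&(z>.09)&(z<.1)); rep('flange',(S<110)&near(.497,-.105,.045)&(z>.043)&(z<.053)); rep('platter',(hsv[...,2]<110)&near(.4975,-.1066,.06)&(z>.034)&(z<.0415))
E
python3 m5.py
```

```text
t: 18.88
tcp_pos: [0.4967, -0.1057, 0.0562]
eef_rot: [0.001, 0.803, 0.595, 0.006]
wrist_force: [0.4, 0.2, 0.4]
width: 0.0846
t: 19.62
tcp_pos: [0.4879, -0.1357, 0.2564]
eef_rot: [0.002, 0.804, 0.595, 0.006]
wrist_force: [0.4, 0.1, -0.7]
width: 0.085
[ 0.48737384 -0.1354023   0.25539559] [0.00094683 0.80350926 0.59526695 0.00540597]
spigot mean [ 496.3 -106.3  112.5] circ 493.0 -115.4 18.6 387
bosstop mean [ 496.7 -105.2   95.7] circ 496.8 -105.8 16.1 745
flange mean [ 497.2 -103.8   47.8] circ 496.8 -106.0 32.2 2291
platter mean [ 497.  -102.9   37.7] circ 496.3 -105.4 54.7 5874
```

```bash
python3 -m inch '{"offset":[[20,-40,0],[40,-80,0],[60,-120,0],[80,-160,0],[100,-195,0],[110,-212,0],[112,-214,0],[112,-214,0]],"twist":[0,0,0,0,0,0,0,0]}'
cat > m6.py <<'E'
from h import *
s,P=snap('wrist'); save(s,'pics/w4.png'); np.savez('w4.npz',P=P,c=s['color']); st=env.sense(); p=st['tcp_pos']; print(p,st['eef_rot'])
hsv=cv2.cvtColor(s['color'],cv2.COLOR_RGB2HSV).astype(int); H,S,V=[hsv[...,i] for i in range(3)]
near=np.hypot(P[...,0]-.607,P[...,1]+.327)<.06; z=P[...,2]*1000
fl=near&(z>9)&(z<15)&(S<90); q=(P[fl][:,:2]*1000)
from scipy.optimize import least_squares
h=cv2.convexHull(q.astype(np.float32))[:,0]; (x,y),r=cv2.minEnclosingCircle(q.astype(np.float32)); print('flange',x,y,r,fl.sum(),np.median(z[fl]))
bl=near&(H>95)&(H<125)&(S>80)&(z>30)&(z<60); b=(P[bl][:,:2]*1000).astype(np.float32); print('blue',cv2.minAreaRect(b),b.mean(0),bl.sum(),np.percentile(z[bl],[5,50,99]))
for lo in range(15,52,6):
    k=near&(z>=lo)&(z<lo+6); 
    if k.sum()>10: print(lo,k.sum(),cv2.minAreaRect((P[k][:,:2]*1000).astype(np.float32)))
E
python3 m6.py
python3 -c "
import cv2;im=cv2.imread('pics/w4.png');cv2.imwrite('pics/w4.png',cv2.resize(im[100:300,210:430],None,fx=2.7,fy=2.7))"
```

```text
t: 20.68
tcp_pos: [0.5989, -0.3483, 0.2539]
eef_rot: [-0.0, 0.803, 0.595, 0.005]
wrist_force: [0.2, 0.5, 0.3]
width: 0.0848
[ 0.59889441 -0.3482207   0.25441731] [8.35794889e-05 8.03331113e-01 5.95510393e-01 5.14660606e-03]
flange 606.4476928710938 -331.1632080078125 32.308780670166016 630 11.771269574034973
blue ((608.8635864257812, -332.89166259765625), (46.466819763183594, 51.070030212402344), 53.696414947509766) [ 607.62036 -331.08472] 2276 [42.56129638 44.47456812 52.21312688]
15 12 ((617.8225708007812, -311.32391357421875), (1.8539484739303589, 37.65238952636719), 50.507049560546875)
27 14 ((616.3306274414062, -310.2259216308594), (0.9288904666900635, 31.252761840820312), 51.45012664794922)
33 12 ((616.3514404296875, -310.16082763671875), (0.7662457227706909, 32.97769546508789), 52.029754638671875)
39 1343 ((609.0205688476562, -332.8639831542969), (46.41609191894531, 52.30708694458008), 54.042823791503906)
45 760 ((608.2326049804688, -332.84844970703125), (44.92377471923828, 50.00185012817383), 53.696414947509766)
51 191 ((608.3267211914062, -332.9090881347656), (38.983306884765625, 46.22332000732422), 53.26598358154297)
```

View pics/w4.png

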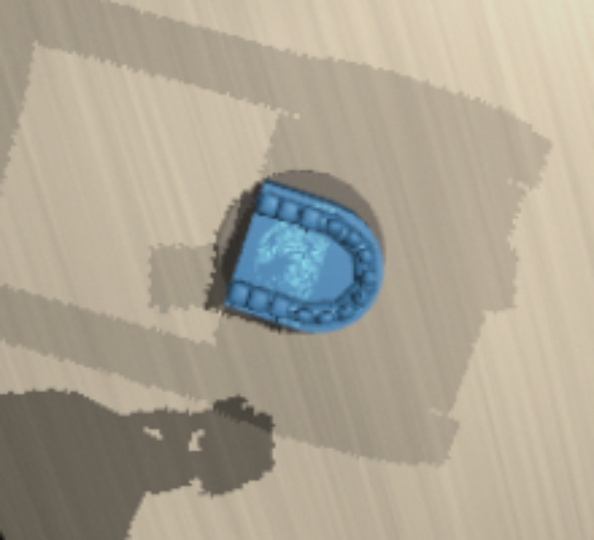

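```bash
python3 -m inch '{"offset":[[1,10,-10],[1,21.9,-25],[1,21.9,-40],[1,21.9,-60],[1,21.9,-80],[1,21.9,-100],[1,21.9,-120],[1,21.9,-135],[1,21.9,-145],[1,21.9,-150]],"twist":[0.15,0.3,0.45,0.6,0.75,0.9,1.05,1.2,1.234,1.234]}'
python3 -m inch '{"offset":[[0,0,-30],[0,0,-55],[0,0,-75],[0,0,-85],[0,0,-89],[0,0,-89]],"twist":[0,0,0,0,0,0]}'
python3 -m inch '{"offset":[[0,0,0],[0,0,0],[0,0,0],[0,0,0],[0,0,0]],"twist":[0,0,0,0,0]}' 38 40
python3 -c "
from h import *
s=env.sense();print(np.degrees(R.from_matrix(rot(s['eef_rot'])).as_euler('ZYX')),s['joints'])"
```

```text
t: 21.98
tcp_pos: [0.5997, -0.3257, 0.1041]
eef_rot: [-0.003, 0.312, 0.95, 0.004]
wrist_force: [-0.1, 0.1, 0.8]
width: 0.085
t: 22.72
tcp_pos: [0.6, -0.3259, 0.0155]
eef_rot: [-0.003, 0.312, 0.95, 0.004]
wrist_force: [-0.5, -0.2, -0.2]
width: 0.0851
t: 23.35
tcp_pos: [0.6003, -0.3261, 0.0162]
eef_rot: [-0.002, 0.312, 0.95, 0.004]
wrist_force: [-1.1, 1.1, 5.9]
width: 0.0455
[143.66314856  -0.41702725 179.63806536] [-0.54576113  0.77340718  1.65144772  0.01047642  0.72345712 -1.49021241]
```

```bash
python3 -m inch '{"offset":[[0,0,12],[0,0,45],[0,0,95],[-5,15,145],[-15,50,185],[-28,95,204],[-42,140,204],[-51,172,204],[-54,184,204],[-54,184,204],[-54,184,204]],"twist":[0,0,0,0,0,0,0,0,0,0,0]}'
cat > m7.py <<'E'
from h import *
s,P=snap('wrist'); save(s,'pics/w5.png'); st=env.sense(); c=st['tcp_pos']; print(c,st['eef_rot'],st['wrist_force'],st['width'])
hsv=cv2.cvtColor(s['color'],cv2.COLOR_RGB2HSV).astype(int); H,S=hsv[...,0],hsv[...,1]; br=(H>10)&(H<30)&(S>110)
near=lambda x,y,r:(np.hypot(P[...,0]-x,P[...,1]-y)<r); z=P[...,2]
def rep(n,m):
    q=P[m]*1000
    if len(q)<5: print(n,'none');return
    (x,y),r=cv2.minEnclosingCircle(q[:,:2].astype(np.float32)); print(n,'mean',q.mean(0).round(1),'circ',round(x,1),round(y,1),round(r,1),m.sum())
n=near(.497,-.105,.045)
rep('spigot',br&near(.497,-.105,.014)&(z>.095)&(z<.112)); rep('bosstop',(S<110)&near(.497,-.105,.02)&(z>.092)&(z<.1)); rep('flange',(S<110)&n&(z>.043)&(z<.053))
m=(S<90)&near(c[0]+.0063,c[1]-.0046,.04)&(z>c[2]-.012)&(z<c[2]+.001); rep('held flange',m)
q=P[m]*1000
ct=np.array([c[0]*1000+6.3,c[1]*1000-4.6]); v=q[:,:2]-ct
ang=np.degrees(np.arctan2(v[:,1],v[:,0])); 
for a in range(-180,180,30):
    k=(ang>=a)&(ang<a+30)
    if k.sum()>5: print(a,np.percentile(np.hypot(*v[k].T),97).round(1),k.sum())
E
python3 m7.py
```

```text
t: 24.72
tcp_pos: [0.5468, -0.143, 0.2204]
eef_rot: [-0.002, 0.312, 0.95, 0.004]
wrist_force: [0.5, 0.0, -3.1]
width: 0.0454
[ 0.54668186 -0.14309602  0.220232  ] [-0.00225461  0.31215739  0.95001912  0.00404294] [-0.18842727 -0.39023407 -2.32161562] 0.04506039362693907
spigot mean [ 496.5 -106.1  102.5] circ 496.5 -106.0 8.9 480
bosstop mean [ 496.5 -106.3   95.7] circ 496.7 -106.4 16.0 994
flange mean [ 496.5 -105.8   47.8] circ 496.8 -105.9 32.2 2950
held flange mean [ 532.5 -132.5  215.1] circ 541.1 -138.7 27.7 2290
-180 31.5 180
60 31.7 36
90 31.7 427
120 31.5 888
150 31.4 759
```

View pics/w5.png

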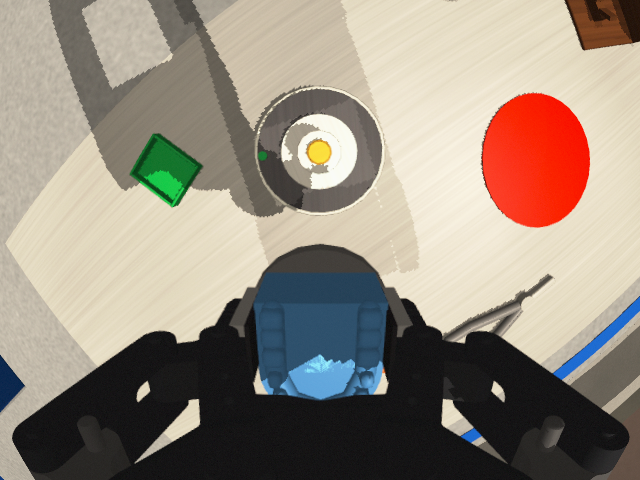

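```bash
python3 -m inch '{"offset":[[-20,15,-15],[-42,31,-40],[-56.6,41.8,-65],[-56.6,41.8,-85],[-56.6,41.8,-95],[-56.6,41.8,-98],[-56.6,41.8,-98]],"twist":[0,0,0,0,0,0,0]}'
python3 -m inch '{"offset":[[0,0,-1],[0,0,-2],[0,0,-3],[0,0,-4],[0,0,-5],[0,0,-5]],"twist":[0,0,0,0,0,0]}'
```

```text
t: 25.65
tcp_pos: [0.4905, -0.1017, 0.1224]
eef_rot: [-0.002, 0.312, 0.95, 0.004]
wrist_force: [0.7, 0.7, -2.0]
width: 0.0454
t: 26.4
tcp_pos: [0.4905, -0.1016, 0.1174]
eef_rot: [-0.002, 0.312, 0.95, 0.004]
wrist_force: [1.0, 0.3, -1.9]
width: 0.0455
```

```bash
python3 -m inch '{"offset":[[0,0,-1],[0,0,-2],[0,0,-3],[0,0,-4],[0,0,-4]],"twist":[0,0,0,0,0]}'
python3 -m inch '{"offset":[[0,0,-0.6],[0,0,-1.2],[0,0,-1.2]],"twist":[0,0,0]}'
```

```text
t: 27.02
tcp_pos: [0.4904, -0.1016, 0.1133]
eef_rot: [-0.002, 0.312, 0.95, 0.004]
wrist_force: [0.4, -0.2, -1.2]
width: 0.045
t: 27.4
tcp_pos: [0.4904, -0.1016, 0.1122]
eef_rot: [-0.002, 0.312, 0.95, 0.004]
wrist_force: [-0.9, -0.6, 0.9]
width: 0.0457
```

```bash
python3 -m inch '{"offset":[[0,0,-0.5],[0,0,-0.5]],"twist":[0,0]}'
python3 -m inch '{"offset":[[0,0,0],[0,0,0],[0,0,0],[0,0,0]],"twist":[0,0,0,0]}' 85
python3 -m inch '{"offset":[[0,0,30],[0,0,70],[0,0,110],[20,-15,140],[40,-30,140],[40,-30,140],[40,-30,140]],"twist":[0,0,0,0,0,0,0]}'
python3 - <<'E'
from h import *
s,P=snap('wrist'); save(s,'pics/w6.png'); st=env.sense(); print(st['tcp_pos'],st['wrist_force'])
hsv=cv2.cvtColor(s['color'],cv2.COLOR_RGB2HSV).astype(int); H,S=hsv[...,0],hsv[...,1]; z=P[...,2]
n=np.hypot(P[...,0]-.497,P[...,1]+.106)<.05
for nm,m in (('cflange',(S<90)&n&(z>.1)&(z<.115)),('rflange',(S<110)&n&(z>.043)&(z<.053)),('blue',n&(H>95)&(H<125)&(S>80)&(z>.13))):
    q=P[m]*1000; (x,y),r=cv2.minEnclosingCircle(q[:,:2].astype(np.float32)); A=np.c_[q[:,:2],np.ones(len(q))]; print(nm,round(x,1),round(y,1),round(r,1),np.median(q[:,2]).round(1),m.sum(),'slope',np.linalg.lstsq(A,q[:,2],rcond=None)[0][:2].round(3), cv2.minAreaRect(q[:,:2].astype(np.float32))[0])
E
```

```text
t: 27.65
tcp_pos: [0.4904, -0.1016, 0.1121]
eef_rot: [-0.002, 0.312, 0.95, 0.004]
wrist_force: [-3.5, 0.3, 12.2]
width: 0.0454
t: 28.15
tcp_pos: [0.4904, -0.1016, 0.1121]
eef_rot: [-0.002, 0.312, 0.95, 0.004]
wrist_force: [0.3, -0.2, 0.1]
width: 0.0851
t: 29.02
tcp_pos: [0.5297, -0.1313, 0.2515]
eef_rot: [-0.003, 0.312, 0.95, 0.004]
wrist_force: [-0.4, -0.2, 0.6]
width: 0.0849
[ 0.52961818 -0.13118834  0.25159738] [-0.26736617  0.1874367   0.22169071]
cflange 497.0 -106.4 32.2 107.7 1025 slope [0. 0.] (492.4309387207031, -103.26419067382812)
rflange 0.0 0.0 0.0 nan 0 slope [0. 0.] (0.0, 0.0)
blue 508.4 -114.0 42.0 140.7 4386 slope [ 0.947 -0.731] (500.55291748046875, -109.55506134033203)
  return _methods._mean(a, axis=axis, dtype=dtype,
  ret = ret.dtype.type(ret / rcount)
```

```bash
python3 -c "
from cell import env
print(env.sign_off())"
```

```text
the job is handed in; nothing more can be done
None
```

The riser is seated flange down on the turntable spigot, with the grey carrier and blue dental model seated upright on top of it. I handed the job in at about t = 29 s; `env.sign_off()` gives no verdict.

- **Riser onto the pad:** I gripped the riser in the rack and turned it in the light grip by levering its flange against the end board's top edge. It slipped in the grip on the way, so it stopped at roughly 25–40° of lean instead of the planned few degrees. It was then pressed down upright on the red pad and let go. The wrist picture showed it standing there, with its boss top at 60.5 mm (61 mm expected).
- **Riser onto the turntable:** It went onto the spigot with no force on the way down and about 3 N at the end. A later check put its boss top at 95.7 mm (96 mm expected), within about 1 mm of the measured seat centre.
- **Carrier onto the riser:** It was lowered over the riser's spigot and pressed with about 12 N at the wrist, far below the 120 N limit. After release its flange top was level at 107.7 mm (108 mm expected), and it was about 0.5 mm off the riser's axis.
- **Checks that disagreed or failed:**
  - The top and wrist cameras differed by 1–3 mm on the seat position; I used the wrist camera up close.
  - The last picture could not be viewed because the viewer's limit was reached.
  - The carrier hid the riser's flange in the final measurement, so the final check was by depth numbers on the carrier only.
  - I did not re-measure the other things on the bench, but no move went near them.

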